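Seat the strainer of the citrus press

ROBOT

A 6-joint arm with a two-finger parallel gripper is mounted at the origin on a cart in front of the work surface, level with it; the furniture and walls round the work are solid. World frame = base frame: x ahead of the robot, y to its left, z up, the work surface at z = 0. Lengths are in m, angles in rad, forces in N, time in s.
With the tool pointing down it reaches from about 0.35 to 0.85 m from the base axis. Payload 8.1 kg.
Tool frame: the origin (TCP) lies on the mounting face of the last link; the fingertips stand 186 mm ahead of it and the grasp point (between the pads) lies 167 mm ahead of it; z points along the fingers, y is the line along which they close (so a half turn about z gives the same grasp; the last joint's range is limited). The gripper opens to 93 mm and grips with 3 to 60 N. Pads are 15 mm wide; open, the fingers measure 128 mm over their backs; the gripper's body (75 mm by 188 mm) begins 65 mm behind the grasp point.
Start: joints at [1.23, 0.13, 1.488, -0, 1.523, -0.085], TCP at [0.152, 0.58, 0.405] pointing down, gripper open.
Joint ranges: [-2.96, 2.96], [-0.89, 2.26], [0.02, 2.5], [-1.34, 4.48], [0, 2.73], [-2.66, 2.66]. Speed limits (rad/s): [2.39, 2.39, 2.79, 3.14, 3.14, 3.14].

INTERFACE

Orientations are given as a rotation vector (axis times angle).
In Python, from rig import robot gives the robot as it stands.
- The arm moves only by the tool step_arm, never from a script. Its argument "increments" is a list of rows, each a list of 3 entries, a list of its own where there are three numbers: the shift along the tool's x, y, z in mm, then the turn, a rotation vector about the tool's x, y, z in rad, then the opening, from -1 (shut) to 1 (fully open). In form: [[[tx, ty, tz], [wx, wy, wz], hand], ...]. A call has 1 to 12 rows; each row shifts and turns the commanded pose from where the row before left it, along the tool's axes as they then stand; what a row does not reach is not made up. A row lasts 1/12 s, in which the tool goes at most 41.7 mm and 7.16 degrees, less where a joint would pass 70% of its speed; a pose out of reach is approached as far as the arm can. A call with a gripper value outside its range is refused whole. The fingers move at their own pace and stop on an object; "newtons" is the grip in N (left out, the last holds). Time passes only in rows, so rows that do not move let the fingers close. It gives the time, the measured TCP pose, the force, the opening and the grip force at its end, in the units of the state.
- robot.read_state(): the state, without advancing time (a new reading comes with each control period).
- robot.grab_frame(name): name is "scene" or "top" or "wrist"; returns a dict with "frame" (400x640x3 uint8, red, green, blue), "K" (3x3 intrinsics, pixels), "k1" (the pictures are not rectified: a ray, as slopes to the right and down, at radius r is drawn at 1 + k1 r^2 times it, then the intrinsics apply), "extrinsics" (4x4, takes a point from world to camera coordinates); the wrist camera has in their place "tool_from_camera" (4x4, takes a point from camera to tool coordinates, whose origin is the TCP and whose axes are the flange's). Camera axes: x right, y down, z forward; pixel columns grow to the right and rows downward; lengths in m; the calibration is good to about 2 mm. A picture is of the moment at which its call begins: read the wrist's pose just before it. There is no depth.
- robot.sign_off(): hands the job in; it is judged then, once.
The state is a dict: "time_s": time; "joint_positions": joint angles; "joint_velocities": joint speeds; "effort": joint torques, N m; "tool_pos": TCP position; "ee_rot": TCP orientation; "wrist_force": force on the tool from outside, world axes, zero at the start; "ft_torque": the same for the moment, N m; "finger_gap": opening from 0.0 (shut) to 1.0 (fully open); "finger_force": force on a finger pad.
Only numpy, scipy, OpenCV 4.12 (cv2) and the standard library are available. Lean on these libraries where they do the work, as an engineer would, in place of code of your own. Each camera call takes 0.05 s, during which the arm holds its last target. There are 200 camera calls.

TASK

The strainer of the citrus press rides high because the notch in its edge is not over the pin on the jug's rim, so it would spin with the cone. With a fingertip push one of its upright wings to turn it round until the notch meets the pin by the handle, then press it straight down, without forcing it, until it lies flush on the rim all round. Do not lift the strainer, and leave the cone, the juice glass and the plate of oranges where they stand.

Things in the scene. Friction and masses are not known exactly. Their poses are not given: they have to be found in the camera images.
- press: electric citrus press, fixed: grey motor foot (168 mm across, 70 mm high), on it a clear jug, its grey rim 173 mm across and 155 mm above the worktop, its handle standing out to 137 mm from the axis, a spout opposite. Origin: on the axis at the worktop; z up, x towards the handle and the pin, -x towards the spout. On the axis a steel spindle, 12 mm thick, its top 180 mm above the worktop
- jug_axis (a point): point on the vertical axis of jug, spindle and strainer, level with the top of the jug's rim (155 mm above the worktop)
- pin_top (a point): top of the locating pin: an upright round-topped steel pin, 10 mm in diameter and 10 mm high, that stands on the jug's rim right above the handle, 81 mm from the axis
- strainer_mid (a point): middle of the strainer, on the axis, level with the flange's underside; it turns with the strainer, x towards the notch. White round disc: flat flange 168 mm across, 5 mm thick (62 to 84 mm off the axis), round a slotted dish 20 mm deep with a 28 mm hub. At the start the underside lies 10 mm above the jug's rim, on the pin's top; seated, it lies on the rim
- notch (a point): middle of the notch in the strainer's edge, 81 mm from the axis, level with the flange's underside. The notch is a U 18 mm wide that runs 13 mm in from the edge; seated, the pin stands in it
- wing_a (a point): middle of the upper edge of one of two like upright finger wings on the flange, 71 mm from the axis, a quarter turn anticlockwise (from above) of the notch. A wing is a radial plate, 22 mm long radially, 7 mm thick and 20 mm high above the flange; pushed sideways near its middle with 1 to 2 N it turns the strainer, which stays where it is left
- wing_b (a point): the same point of the other wing, a quarter turn clockwise of the notch, opposite wing_a
- strainer (a joint): angle of the strainer on the spindle in rad, growing anticlockwise seen from above; 0 (or any whole turn) has the notch exactly over the pin. It turns either way without end stops, starts anywhere more than 0.8 rad from the pin, and goes down over the pin only within about 0.06 rad of it
- strainer_hub (a joint): how far the strainer has been pressed down the spindle in m: 0 riding on the pin at the start, 0.010 fully seated on the rim, negative lifted. The hub is snug on the spindle: it does not drop by itself, needs about 4 to 5 N down (anywhere on the flange or a wing) to slide, keeps straight, and stays where it is left; off the notch the pin stops it (it gives 1 to 2 mm under a 20 N push)
- cone: loose white ribbed reamer cone, 80 mm across, 64 mm high, standing on the worktop beside the press; origin under its centre. To be left alone
- juice_glass: loose clear drinking glass, 81 mm across, 93 mm high, upright on the worktop beside the press; origin under its centre. To be left alone
- orange_plate: loose white plate, 180 mm across, with three orange halves fixed on it, 45 mm high; origin under its centre. To be left alone

How it is judged:
By the outcome, as a careful person would: the job done as asked, in the order asked, and still so for the second after the job is handed in, with the robot touching nothing.
It also fails if it takes over 51 s, if anything falls off the work surface, if the arm or the gripper's body presses on something with over 40 N, if the wrist force passes 120 N, or if a joint passes its speed limit or range.

## Working session

There is one attempt and no reset: what is moved stays moved. The work goes in short steps, Python scripts to look and compute and a tool call to move; the robot and the scene stay as the last step left them, time stands still between calls to the robot, and variables do not carry over. Pictures are saved under pics/ and viewed, at most 10 in all, crops included, and the job is handed in when it is done.

Besides the shell and the picture viewer there is one more tool, called as name([rows], argument=value, ...), one row to a line, values as JSON. step_arm: Moves the arm, as the interface text tells. Its arguments: {"type":"object","properties":{"increments":{"type":"array"},"newtons":{"type":"number"}},"required":["increments"]}

```bash
mkdir -p pics
cat > h.py <<'E'
import numpy as np, cv2
from scipy.spatial.transform import Rotation as R
from rig import robot
def ray(f,px,T=None):
    K=f["K"];k=f["k1"];d=(np.array(px,float)-[K[0][2],K[1][2]])/[K[0][0],K[1][1]]
    u=d.copy()
    for _ in range(20): u=d/(1+k*(u@u))
    v=np.array([u[0],u[1],1.])
    M=np.linalg.inv(np.array(f["extrinsics"])) if "extrinsics" in f else T@np.array(f["tool_from_camera"])
    return M[:3,3],M[:3,:3]@v
def onz(f,px,z,T=None):
    o,d=ray(f,px,T);return o+d*(z-o[2])/d[2]
def proj(f,p,T=None):
    M=np.array(f["extrinsics"]) if "extrinsics" in f else np.linalg.inv(T@np.array(f["tool_from_camera"]))
    c=M[:3,:3]@np.array(p)+M[:3,3];u=c[:2]/c[2];u=u*(1+f["k1"]*(u@u));K=np.array(f["K"])
    return u*[K[0,0],K[1,1]]+K[:2,2]
def toolT():
    s=robot.read_state();T=np.eye(4);T[:3,:3]=R.from_rotvec(s["ee_rot"]).as_matrix();T[:3,3]=s["tool_pos"];return T
E
python3 - <<'E'
from h import *
import pickle
D={}
s=robot.read_state();print(s)
print(toolT().round(3))
for n in("scene","top"):
    f=robot.grab_frame(n);D[n]=f;cv2.imwrite(f"pics/{n}.png",f["frame"][...,::-1])
    print(n,np.linalg.inv(f["extrinsics"]).round(3))
pickle.dump(D,open("D.pkl","wb"))
E
```

```text
{'time_s': 0.0, 'joint_positions': array([ 1.22957800e+00,  1.31129435e-01,  1.48926629e+00, -1.58322027e-05,
        1.52298094e+00, -8.53921039e-02]), 'joint_velocities': array([ 0.0008179 , -0.0002444 ,  0.00072774,  0.00229816, -0.00046592,
        0.00159943]), 'effort': array([-6.03059434e-04, -5.59862351e+01, -4.91748405e+01,  7.67942565e-02,
        3.58238106e-02, -1.71651786e-04]), 'tool_pos': array([0.15172785, 0.5802654 , 0.40371323]), 'ee_rot': array([-4.00708405e-01, -3.11556640e+00,  2.74375033e-03]), 'wrist_force': array([ 0.22547968, -0.68798159,  0.75718627]), 'ft_torque': array([ 0.02758761,  0.00090414, -0.01906415]), 'finger_force': 0.0, 'finger_gap': 0.9999543168772139}
[[-0.967  0.253 -0.001  0.152]
 [ 0.253  0.967 -0.002  0.58 ]
 [ 0.    -0.002 -1.     0.404]
 [ 0.     0.     0.     1.   ]]
scene [[ 0.758 -0.377  0.533 -0.128]
 [-0.652 -0.409  0.638 -0.782]
 [-0.023 -0.831 -0.556  0.817]
 [ 0.     0.     0.     1.   ]]
top [[-0.029 -0.985  0.171  0.393]
 [-1.     0.028 -0.009  0.007]
 [ 0.004 -0.171 -0.985  1.069]
 [ 0.     0.     0.     1.   ]]
```

View pics/top.png

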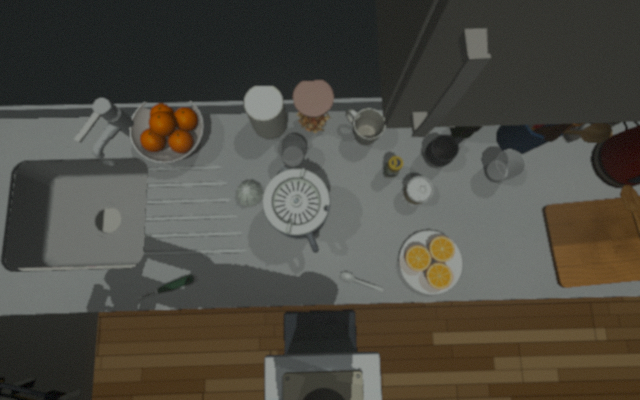

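View pics/scene.png

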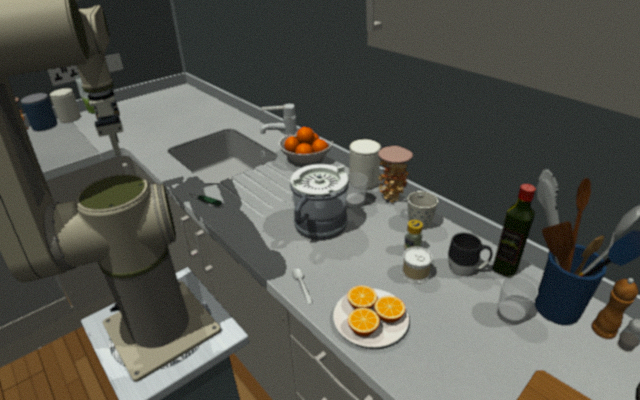

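Top: the press is at about (297,202), with its handle pointing to (313,243). The plate is at (430,262), and the glass may be at (293,150). The scene view shows the press at (320,195). I'll zoom in on the press in the top view.

Run:
```python
from h import *
import pickle
D=pickle.load(open("D.pkl","rb"));f=D["top"]
im=f["frame"][120:265,225:385][...,::-1]
im=cv2.resize(im,None,fx=5,fy=4.0,interpolation=cv2.INTER_CUBIC) if 0 else cv2.resize(im,None,fx=4,fy=4,interpolation=cv2.INTER_CUBIC)
cv2.imwrite("pics/topc.png",np.clip(im.astype(float)*1.5,0,255).astype(np.uint8))
c=onz(f,(297,202),.17);print("axis~",c,"handle",onz(f,(313,245),.13), onz(f,(249,194),.05),onz(f,(293,150),.09))
```

```text
axis~ [0.55237104 0.05151674 0.17      ] handle [0.44601869 0.01453212 0.13      ] [0.60079592 0.19400054 0.05      ] [0.71501078 0.06380141 0.09      ]
```

View pics/topc.png

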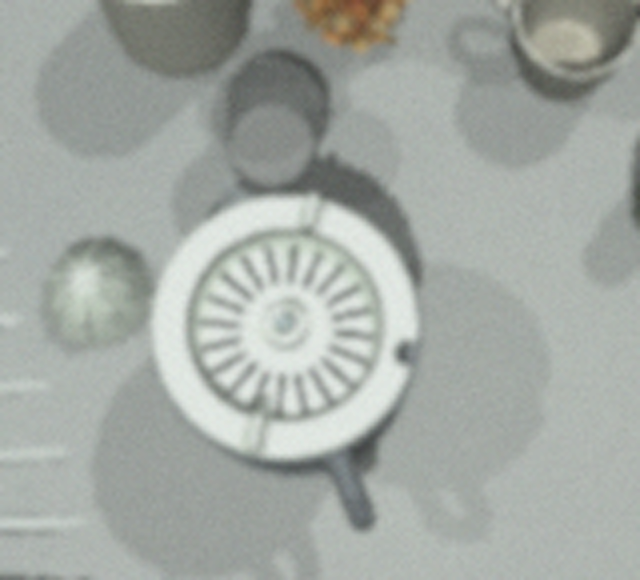

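Enlarged crop (4x, offset 225,120): the notch is at (404,351), the wings at (312,212) and (257,432), the handle end at (362,522) and the spindle at (285,320). The strainer therefore has to turn about 1 rad clockwise.

```bash
cat >> h.py <<'E'
def disc(f,z,guess,T=None,lo=(0,0),save=None):
    # flange: brightest blob near guess, edge points onto plane z, circle fit
    g=cv2.cvtColor(f["frame"],cv2.COLOR_RGB2GRAY);g=cv2.GaussianBlur(g,(3,3),0)
    c=proj(f,guess,T);e=proj(f,np.array(guess)+[0,.09,0],T);r=np.linalg.norm(e-c)*1.25
    m=np.zeros_like(g);cv2.circle(m,tuple(int(v) for v in c),int(r),255,-1)
    t,_=cv2.threshold(g[m>0].reshape(-1,1),0,255,cv2.THRESH_OTSU)
    b=((g>t)&(m>0)).astype(np.uint8)
    n,l,s,_=cv2.connectedComponentsWithStats(b);k=1+np.argmax(s[1:,4]);b=(l==k).astype(np.uint8)
    cs,_=cv2.findContours(b,cv2.RETR_EXTERNAL,cv2.CHAIN_APPROX_NONE);h=max(cs,key=cv2.contourArea)[:,0]
    P=np.array([onz(f,p,z,T)[:2] for p in h])
    keep=np.ones(len(P),bool)
    for _ in range(8):
        A=np.c_[2*P[keep],np.ones(keep.sum())];q=np.linalg.lstsq(A,(P[keep]**2).sum(1),rcond=None)[0]
        R_=np.sqrt(q[2]+q[:2]@q[:2]);res=np.linalg.norm(P-q[:2],axis=1)-R_;keep=abs(res)<max(.0015,1.5*np.median(abs(res)))
    return q[:2],R_,keep.mean(),t
E
python3 - <<'E'
from h import *
import pickle
D=pickle.load(open("D.pkl","rb"));f=D["top"]
c,r,k,t=disc(f,.170,(.552,.0515,.17));print(c,r,k,t)
for n,p,z in(("notch",(326,207.75),.168),("wa",(303,173),.19),("wb",(289.25,228),.19),("handle",(315.5,250.5),.13)):
    q=onz(f,p,z)[:2];d=q-c;print(n,q,np.linalg.norm(d),np.degrees(np.arctan2(d[1],d[0])))
print(np.array(robot.grab_frame("wrist")["tool_from_camera"]).round(3))
E
```

```text
[0.55596976 0.05549011] 0.08260393766462126 0.7905759162303665 120.0
notch [ 0.53598388 -0.02091451] 0.07897532085038561 -104.65895160961071
wa [0.62174712 0.03416747] 0.06914706323602757 -17.960818983445563
wb [0.48530587 0.07055585] 0.07225207552144443 167.964576472672
handle [0.4318032  0.00849814] 0.13276136673486846 -159.27039388358736
[[-0.001 -0.959 -0.284  0.079]
 [ 1.    -0.001 -0.     0.002]
 [-0.    -0.284  0.959  0.021]
 [ 0.     0.     0.     1.   ]]
```

step_arm([
  [[-25, -21, -5], [0, 0, 0], -1],
  [[-25, -21, -5], [0, 0, 0], -1],
  [[-25, -21, -5], [0, 0, 0], -1],
  [[-25, -21, -5], [0, 0, 0], -1],
  [[-25, -21, -5], [0, 0, 0], -1],
  [[-25, -21, -5], [0, 0, 0], -1],
  [[-25, -21, -5], [0, 0, 0], -1],
  [[-25, -21, -5], [0, 0, 0], -1],
  [[-25, -21, -5], [0, 0, 0], -1],
  [[-25, -21, 0], [0, 0, 0], -1],
  [[-25, -21, 0], [0, 0, 0], -1],
  [[-25, -21, 0], [0, 0, 0], -1],
])

```text
time_s: 1.15
tool_pos: [0.3788, 0.2593, 0.4498]
ee_rot: [0.4, 3.116, 0.0]
wrist_force: [1.0, 0.4, -0.3]
finger_gap: 0.189
finger_force: 0.0
```

step_arm([
  [[-25, -21, 0], [0, 0, 0], -1],
  [[-25, -21, 0], [0, 0, 0], -1],
  [[-25, -21, 0], [0, 0, 0], -1],
  [[-25, -21, 0], [0, 0, 0], -1],
  [[-25, -21, 0], [0, 0, 0], -1],
  [[-25, -21, 0], [0, 0, 0], -1],
  [[-25, -21, 0], [0, 0, 0], -1],
  [[-20, -18, 0], [0, 0, 0], -1],
  [[0, 0, 0], [0, 0, 0], -1],
  [[0, 0, 0], [0, 0, 0], -1],
])

```text
time_s: 1.98
tool_pos: [0.5255, 0.0506, 0.4491]
ee_rot: [-0.405, -3.114, 0.0]
wrist_force: [0.8, 0.1, -0.2]
finger_gap: 0.005
finger_force: 0.0
```

Run:
```python
from h import *
import pickle
T=toolT();f=robot.grab_frame("wrist");pickle.dump((T,f),open("w1.pkl","wb"))
cv2.imwrite("pics/w1.png",f["frame"][...,::-1]);print(T.round(4));s=robot.read_state();print(s["time_s"],s["finger_gap"],s["joint_positions"])
print(disc(f,.170,(.556,.055,.17),T))
```

```text
[[-9.668e-01  2.555e-01 -1.400e-03  5.255e-01]
 [ 2.555e-01  9.668e-01  1.000e-04  5.060e-02]
 [ 1.400e-03 -3.000e-04 -1.000e+00  4.491e-01]
 [ 0.000e+00  0.000e+00  0.000e+00  1.000e+00]]
2.0333 0.0045220805495632885 [ 6.08814493e-04 -8.02326877e-02  1.62182500e+00  3.77835695e-04
  1.60118671e+00 -1.31308471e+00]
(array([0.55159174, 0.08551902]), np.float64(0.0853855802591975), np.float64(0.6163873370577281), 80.0)
```

View pics/w1.png

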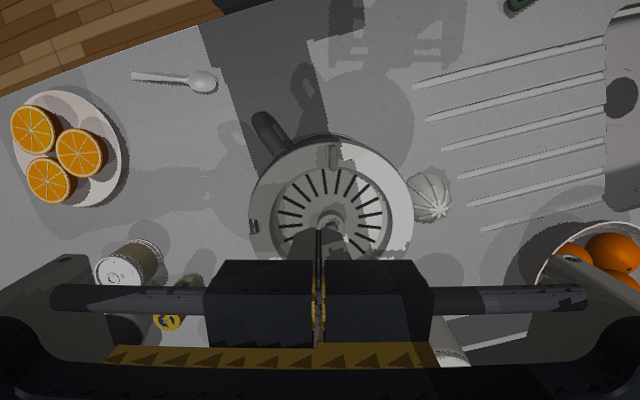

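Wrist view: wing_b's top edge is at (333,156), the notch at (252,226), the handle running from (262,116) to (288,138), the spindle at about (333,220) and the closed fingertips at about (319,232). I'll check these against the known radii.

Run:
```python
from h import *
import pickle
T,f=pickle.load(open("w1.pkl","rb"))
c=np.array([.556,.0555])
print("proj axis .18",proj(f,[*c,.18],T),"tip",proj(f,(T@[0,0,.186,1])[:3],T))
for n,p,z in(("notch",(252,226),.168),("wb",(333,157),.19),("hend",(262,116),.15),("hend",(262,116),.13),("hmid",(274,130),.14),("left edge",(248,208),.17),("right edge",(413,200),.17),("cone",(430,195),.04)):
    q=onz(f,p,z,T)[:2];d=q-c;print(n,q.round(4),np.linalg.norm(d).round(4),np.degrees(np.arctan2(d[1],d[0])).round(1))
im=f["frame"][90:270,220:450][...,::-1]
cv2.imwrite("pics/w1c.png",np.clip(cv2.resize(im,None,fx=3.3,fy=3.3,interpolation=cv2.INTER_CUBIC).astype(float)*1.3,0,255))
```

```text
proj axis .18 [329.41862303 229.93085911] tip [315.60938    240.28400773]
notch [ 0.537  -0.0199] 0.0778 -104.1
wb [0.4869 0.0757] 0.072 163.7
hend [0.4368 0.0196] 0.1244 -163.3
hend [0.4359 0.0159] 0.1265 -161.7
hmid [0.4526 0.0253] 0.1077 -163.7
left edge [ 0.5172 -0.0169] 0.0821 -118.2
right edge [0.5507 0.1416] 0.0862 93.5
cone [0.6003 0.202 ] 0.1531 73.2[ WARN:0@0.216] global loadsave.cpp:1063 imwrite_ Unsupported depth image for selected encoder is fallbacked to CV_8U.
```

View pics/w1c.png

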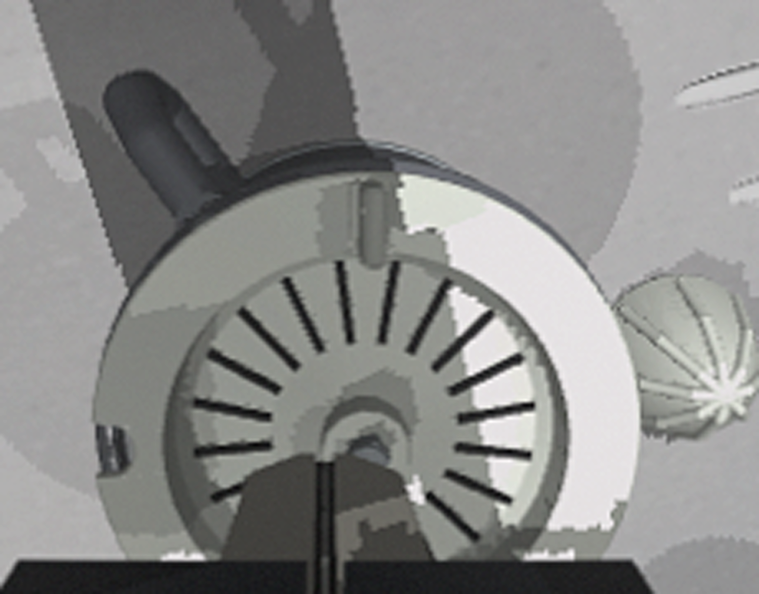

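Crop: the spindle is at (331.5,226.4), wing_b's top middle at (333,157.3), the notch at (254,225.8) and the handle midline runs (260.9,118.8) to (282,149).

Run:
```python
from h import *
import pickle
T,f=pickle.load(open("w1.pkl","rb"))
c=onz(f,(331.5,226.4),.18,T)[:2];print(c)
for n,p,z in(("notch",(254,225.8),.168),("wb",(333,157.3),.19),("hend",(256,111.5),.13),("h1",(261,118.8),.14),("h2",(282,149),.14),("left edge",(248,215),.17),("right edge",(414,215),.17)):
    q=onz(f,p,z,T)[:2];d=q-c;print(n,q.round(4),np.linalg.norm(d).round(4),np.degrees(np.arctan2(d[1],d[0])).round(1))
th=np.radians(165.5);t=np.array([np.sin(th),-np.cos(th)]);w=c+.071*np.array([np.cos(th),np.sin(th)])
print("wing",w,"tangent",t,"start",w-t*.04, "in tool",T[:3,:3].T@np.r_[w-t*.04-T[:2,3],0])
```

```text
[0.55294887 0.05833603]
notch [ 0.5373 -0.0179] 0.0778 -101.6
wb [0.4871 0.0757] 0.068 165.2
hend [0.43   0.0112] 0.1317 -159.0
h1 [0.4387 0.0159] 0.1219 -159.6
h2 [0.4731 0.0276] 0.0855 -159.0
left edge [ 0.5242 -0.0193] 0.0828 -110.3
right edge [0.5665 0.14  ] 0.0828 80.6
wing [0.48421038 0.07611301] tangent [0.25038    0.96814764] start [0.47419518 0.0373871 ] in tool [ 4.62458981e-02 -2.59351899e-02  6.96649217e-05]
```

step_arm([
  [[22, -16, 10], [0, 0, 0], -1],
  [[23, -16, 20], [0, 0, 0], -1],
  [[0, 0, 24], [0, 0, 0], -1],
  [[0, 0, 15], [0, 0, 0], -1],
  [[0, 0, 8], [0, 0, 0], -1],
  [[0, 0, 4], [0, 0, 0], -1],
  [[0, 0, 2], [0, 0, 0], -1],
  [[0, 0, 0], [0, 0, 0], -1],
  [[0, 0, 0], [0, 0, 0], -1],
])

```text
time_s: 2.78
tool_pos: [0.474, 0.0325, 0.3678]
ee_rot: [0.4, 3.115, 0.0]
wrist_force: [-0.2, -0.7, -0.0]
finger_gap: 0.002
finger_force: 0.0
```

Run:
```python
from h import *
import pickle
T=toolT();f=robot.grab_frame("wrist");pickle.dump((T,f),open("w2.pkl","wb"))
cv2.imwrite("pics/w2.png",f["frame"][...,::-1]);print(T.round(4),robot.read_state()["wrist_force"])
```

```text
[[-9.676e-01  2.525e-01  1.400e-03  4.740e-01]
 [ 2.525e-01  9.676e-01 -0.000e+00  3.250e-02]
 [-1.400e-03  3.000e-04 -1.000e+00  3.678e-01]
 [ 0.000e+00  0.000e+00  0.000e+00  1.000e+00]] [-0.1728424  -0.30545808  0.12939166]
```

View pics/w2.png

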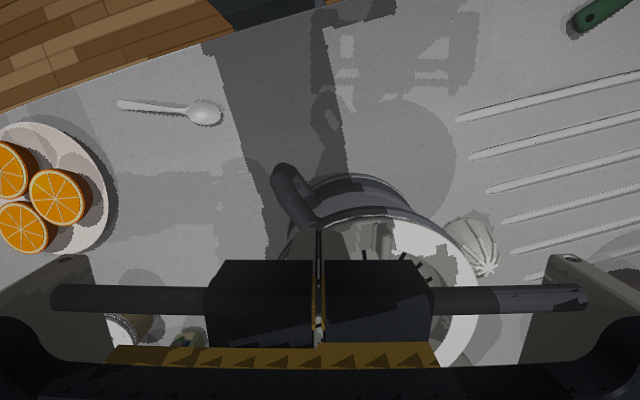

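The fingertips (about 295–345, 240) stand over the flange, with wing_b at (382,235) to their right. The side is clear, so I'll approach the wing.

step_arm([
  [[0, 4, 2], [0, 0, 0], -1],
  [[0, 4, 0], [0, 0, 0], -1],
  [[0, 4, 0], [0, 0, 0], -1],
  [[0, 2, 0], [0, 0, 0], -1],
  [[0, 2, 0], [0, 0, 0], -1],
  [[0, 0, 0], [0, 0, 0], -1],
])

```text
time_s: 3.33
tool_pos: [0.4777, 0.0481, 0.3648]
ee_rot: [0.4, 3.116, 0.0]
wrist_force: [0.1, 0.5, 0.5]
finger_gap: 0.005
finger_force: 0.0
```

step_arm([
  [[0, 2, 0], [0, 0, 0], -1],
  [[0, 2, 0], [0, 0, 0], -1],
  [[0, 2, 0], [0, 0, 0], -1],
  [[0, 0, 0], [0, 0, 0], -1],
])

```text
time_s: 3.67
tool_pos: [0.4792, 0.0538, 0.3648]
ee_rot: [0.401, 3.116, 0.0]
wrist_force: [-0.9, 0.6, 0.2]
finger_gap: 0.002
finger_force: 0.0
```

step_arm([
  [[0, 2, 0], [0, 0, 0], -1],
  [[0, 2, 0], [0, 0, 0], -1],
  [[0, 0, 0], [0, 0, 0], -1],
])

```text
time_s: 3.92
tool_pos: [0.4802, 0.0576, 0.3647]
ee_rot: [-0.401, -3.116, 0.0]
wrist_force: [-0.0, -0.6, 0.5]
finger_gap: 0.003
finger_force: 0.1
```

step_arm([
  [[0, 2, 0], [0, 0, 0], -1],
  [[0, 2, 0], [0, 0, 0], -1],
  [[0, 0, 0], [0, 0, 0], -1],
])

```text
time_s: 4.17
tool_pos: [0.4812, 0.0615, 0.3647]
ee_rot: [-0.4, -3.116, -0.0]
wrist_force: [-0.2, -0.6, -0.7]
finger_gap: 0.002
finger_force: 0.2
```

step_arm([
  [[0, 2, 0], [0, 0, 0], -1],
  [[0, 2, 0], [0, 0, 0], -1],
  [[0, 0, 0], [0, 0, 0], -1],
])

```text
time_s: 4.42
tool_pos: [0.4822, 0.0654, 0.3648]
ee_rot: [0.4, 3.116, 0.0]
wrist_force: [0.7, -0.0, 1.0]
finger_gap: 0.006
finger_force: 0.2
```

step_arm([
  [[0.4, 3.6, 0], [0, 0, 0.05], -1],
  [[0.4, 3.6, 0], [0, 0, 0.05], -1],
  [[0.4, 3.6, 0], [0, 0, 0.05], -1],
  [[0.4, 3.6, 0], [0, 0, 0.05], -1],
  [[0.4, 3.6, 0], [0, 0, 0.05], -1],
  [[0.4, 3.6, 0], [0, 0, 0.05], -1],
  [[0.4, 3.6, 0], [0, 0, 0.05], -1],
  [[0.4, 3.6, 0], [0, 0, 0.05], -1],
  [[0.4, 3.6, 0], [0, 0, 0.05], -1],
  [[0.4, 3.6, 0], [0, 0, 0.05], -1],
  [[0, 0, 0], [0, 0, 0], -1],
])

```text
time_s: 5.33
tool_pos: [0.4953, 0.099, 0.3647]
ee_rot: [-1.162, -2.919, -0.0]
wrist_force: [0.5, -0.9, 0.2]
finger_gap: 0.009
finger_force: 0.1
```

Run:
```python
from h import *
import pickle
T=toolT();print(T.round(4));c=np.array([.5545,.057]);d=T[:2,3]-c;print(np.linalg.norm(d),np.degrees(np.arctan2(d[1],d[0])))
f=robot.grab_frame("wrist");g=robot.grab_frame("scene")
a=f["frame"][130:350,180:500][...,::-1];b=g["frame"][150:250,270:370][...,::-1]
a=cv2.resize(a,(480,330));b=cv2.resize(b,(330,330),interpolation=cv2.INTER_CUBIC)
t=robot.grab_frame("top")["frame"][140:265,240:350][...,::-1];t=cv2.resize(t,(290,330),interpolation=cv2.INTER_CUBIC)
cv2.imwrite("pics/m.png",np.clip(np.hstack([a[:,100:],t])*1.3,0,255).astype(np.uint8))
```

```text
[[-7.264e-01  6.873e-01 -0.000e+00  4.953e-01]
 [ 6.873e-01  7.264e-01  2.000e-04  9.900e-02]
 [ 2.000e-04  2.000e-04 -1.000e+00  3.647e-01]
 [ 0.000e+00  0.000e+00  0.000e+00  1.000e+00]]
0.0725975857415245 144.67268633163252
```

View pics/m.png

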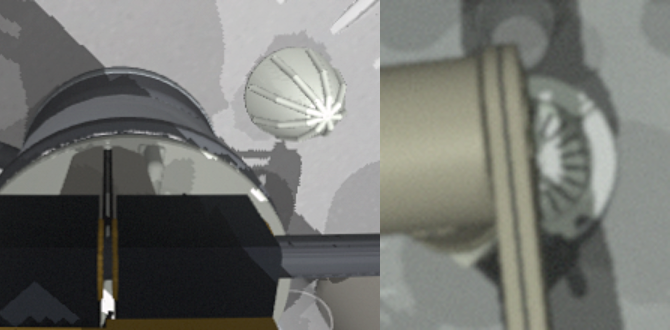

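Left part (wrist): the wing is at frame px (349,240), just right of the fingers. Right part (top): there is a dark notch at about frame px (314,232), close to the handle at (315,249).

Run:
```python
from h import *
T=toolT();f=robot.grab_frame("wrist");t=robot.grab_frame("top");c=np.array([.5545,.057])
for n,F,p,z,M in(("wb",f,(349,240),.19,T),("notch",t,(314,232),.168,None)):
    q=onz(F,p,z,M)[:2];d=q-c;print(n,q,np.linalg.norm(d),np.degrees(np.arctan2(d[1],d[0])))
```

```text
wb [0.50429088 0.11772167] 0.07879134749295665 129.58643425310996
notch [0.47588916 0.01088884] 0.09113672925489821 -149.60517808537818
```

step_arm([
  [[0.4, 3.6, 0], [0, 0, 0.05], -1],
  [[0.4, 3.6, 0], [0, 0, 0.05], -1],
  [[0.4, 3.6, 0], [0, 0, 0.05], -1],
  [[0.4, 3.6, 0], [0, 0, 0.05], -1],
  [[0.4, 3.6, 0], [0, 0, 0.05], -1],
  [[0, 0, 0], [0, 0, 0], -1],
])

```text
time_s: 6.08
tool_pos: [0.5075, 0.112, 0.3647]
ee_rot: [-1.516, -2.751, -0.0]
wrist_force: [0.3, -0.2, 0.7]
finger_gap: 0.004
finger_force: 0.1
```

step_arm([
  [[0, -4, 0], [0, 0, 0], -1],
  [[0, -4, -10], [0, 0, 0], -1],
  [[0, 0, -30], [0, 0, 0], -1],
  [[-16, -6, -30], [0, 0, 0], -1],
  [[-25, -10, -14], [0, 0, 0], -1],
  [[-30, -10, 0], [0, 0, 0], -1],
  [[-25, -10, 0], [0, 0, 0], -1],
  [[0, 0, 0], [0, 0, 0], -1],
  [[0, 0, 0], [0, 0, 0], -1],
])

```text
time_s: 6.83
tool_pos: [0.5213, 0.0058, 0.4495]
ee_rot: [1.516, 2.751, 0.0]
wrist_force: [0.9, 0.4, 0.2]
finger_gap: 0.004
finger_force: 0.0
```

Run:
```python
from h import *
import pickle
T=toolT();f=robot.grab_frame("wrist");pickle.dump((T,f),open("w3.pkl","wb"))
print(T.round(4))
p=np.array([.479,.029,.165]);u=proj(f,p,T);print(u, proj(f,[.5545,.057,.18],T))
im=f["frame"][60:260,160:420][...,::-1]
cv2.imwrite("pics/w3.png",np.clip(cv2.resize(im,None,fx=3,fy=3,interpolation=cv2.INTER_CUBIC)*1.3,0,255).astype(np.uint8))
```

```text
[[-5.339e-01  8.455e-01  6.000e-04  5.213e-01]
 [ 8.455e-01  5.339e-01 -0.000e+00  5.800e-03]
 [-3.000e-04  5.000e-04 -1.000e+00  4.495e-01]
 [ 0.000e+00  0.000e+00  0.000e+00  1.000e+00]]
[291.78635007 155.5603431 ] [376.93525272 176.04525895]
```

View pics/w3.png

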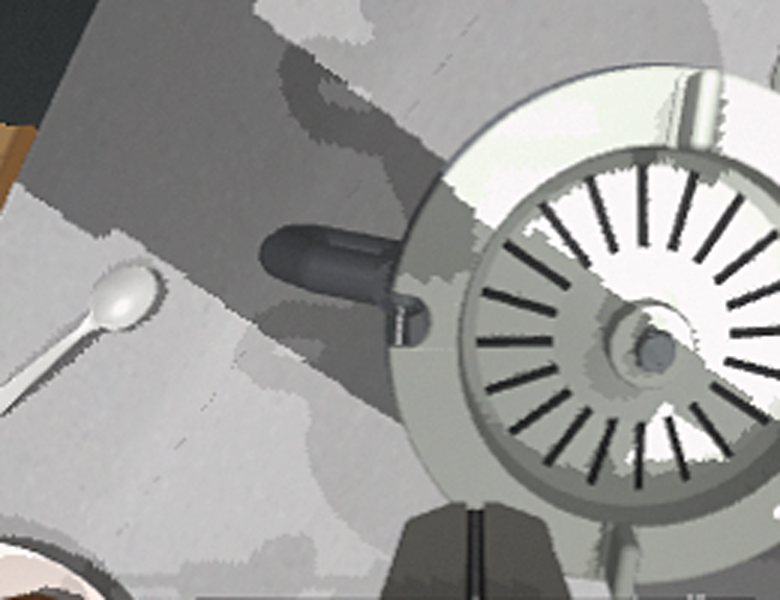

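Notch at frame px (296.7,167.3), spindle (379,176.7), wing_b (395.5,96.5), wing_a near (367,243), handle midline from (256,146) to (289,156). The notch is still a little short of the handle.

Run:
```python
from h import *
import pickle
T,f=pickle.load(open("w3.pkl","rb"))
c=onz(f,(379,176.7),.18,T)[:2];print(c)
def ang(n,p,z,c=c):
    q=onz(f,p,z,T)[:2];d=q-c;print(n,q.round(4),np.linalg.norm(d).round(4),np.degrees(np.arctan2(d[1],d[0])).round(1))
for cc in (c,np.array([.5545,.057])):
  ang("notch",(296.7,167.3),.168,cc);ang("wb",(395.5,96.5),.19,cc);ang("hend",(248.5,144),.13,cc);ang("h1",(256,146),.14,cc);ang("h2",(289,155.5),.14,cc)
for a in(-155,-157,-159,-161):
  p=c+.081*np.array([np.cos(np.radians(a)),np.sin(np.radians(a))]);print(a,(proj(f,[*p,.165],T)-[160,60])*3,(proj(f,[*p,.155],T)-[160,60])*3)
```

```text
[0.55646302 0.05751637]
notch [0.4887 0.0224] 0.0764 -152.6
wb [0.5258 0.12  ] 0.0696 116.1
hend [0.4334 0.0091] 0.1322 -158.5
h1 [0.4426 0.0136] 0.1221 -158.9
h2 [0.4764 0.0233] 0.087 -156.8
notch [0.4887 0.0224] 0.0744 -152.3
wb [0.5258 0.12  ] 0.0693 114.5
hend [0.4334 0.0091] 0.1302 -158.4
h1 [0.4426 0.0136] 0.1201 -158.8
h2 [0.4764 0.0233] 0.085 -156.6
-155 [397.11223319 308.61078373] [399.76686399 303.5278214 ]
-157 [398.1638785  299.87393214] [400.78952921 295.08335129]
-159 [399.53093357 291.13726655] [402.11627691 286.64086918]
-161 [401.21434159 282.41217103] [403.74791167 278.21135904]
```

step_arm([
  [[25, 10, 0], [0, 0, 0], -1],
  [[30, 10, 0], [0, 0, 0], -1],
  [[25, 10, 14], [0, 0, 0], -1],
  [[16, 6, 30], [0, 0, 0], -1],
  [[0, 0, 30], [0, 0, 0], -1],
  [[0, 4, 10], [0, 0, 0], -1],
  [[0, 2, 0], [0, 0, 0], -1],
  [[0, 2, 0], [0, 0, 0], -1],
  [[0.3, 2.2, 0], [0, 0, 0.03], -1],
  [[0.3, 2.2, 0], [0, 0, 0.03], -1],
  [[0.3, 2.2, 0], [0, 0, 0.03], -1],
  [[0, 0, 0], [0, 0, 0], -1],
])

```text
time_s: 7.88
tool_pos: [0.5137, 0.1158, 0.3675]
ee_rot: [1.638, 2.678, 0.004]
wrist_force: [-0.7, 0.1, 0.9]
finger_gap: 0.001
finger_force: 0.2
```

step_arm([
  [[0, 0, 0], [0, 0, 0], -1],
  [[0, -4, 0], [0, 0, 0], -1],
  [[0, -4, -10], [0, 0, 0], -1],
  [[0, 0, -30], [0, 0, 0], -1],
  [[-16, -6, -30], [0, 0, 0], -1],
  [[-25, -10, -14], [0, 0, 0], -1],
  [[-30, -10, 0], [0, 0, 0], -1],
  [[-25, -10, 0], [0, 0, 0], -1],
  [[0, 0, 0], [0, 0, 0], -1],
  [[0, 0, 0], [0, 0, 0], -1],
])

```text
time_s: 8.72
tool_pos: [0.5171, 0.0092, 0.4497]
ee_rot: [1.639, 2.679, 0.001]
wrist_force: [0.8, 0.2, -0.6]
finger_gap: 0.003
finger_force: 0.0
```

Run:
```python
from h import *
import pickle
T=toolT();f=robot.grab_frame("wrist");pickle.dump((T,f),open("w4.pkl","wb"))
print(T.round(4))
p=np.array([.480,.0275,.165]);u=proj(f,p,T);print(u, proj(f,[.5555,.057,.18],T))
x,y=int(u[0])-60,int(u[1])-60;print(x,y)
im=f["frame"][y:y+110,x:x+150][...,::-1]
cv2.imwrite("pics/w4.png",np.clip(cv2.resize(im,None,fx=5,fy=5,interpolation=cv2.INTER_CUBIC)*1.3,0,255).astype(np.uint8))
```

```text
[[-4.552e-01  8.904e-01  8.000e-04  5.171e-01]
 [ 8.904e-01  4.552e-01 -0.000e+00  9.200e-03]
 [-4.000e-04  7.000e-04 -1.000e+00  4.497e-01]
 [ 0.000e+00  0.000e+00  0.000e+00  1.000e+00]]
[290.71880103 165.04429658] [377.48732499 176.62073754]
230 105
```

View pics/w4.png

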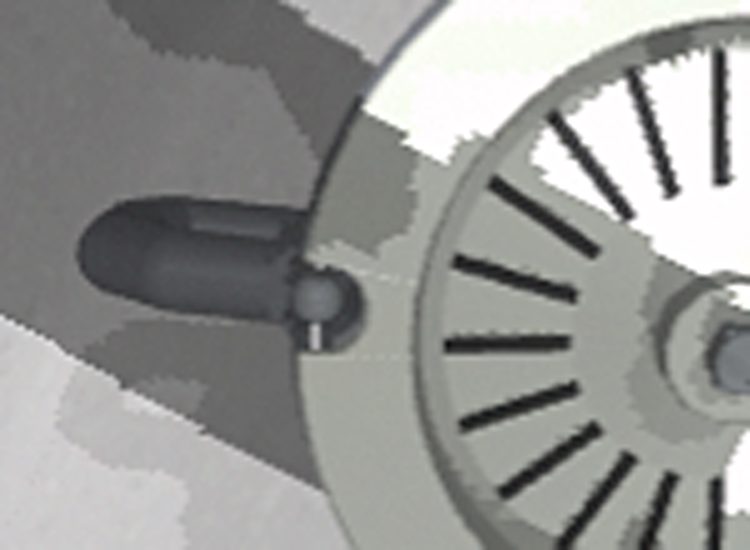

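The pin top is at crop (321,298) inside the notch, whose straight edges lie at about rows 272 and 352. The notch needs a slight further clockwise turn.

Run:
```python
from h import *
import pickle
T,f=pickle.load(open("w4.pkl","rb"))
c=onz(f,(230+738/5,105+360/5),.18,T)[:2];print(c)
for n,p,z in(("pin",(321,298),.165),("nU",(368,312),.17),("nm",(325,312),.17),("edge1",(325,272),.17),("edge2",(325,352),.17),("edge1b",(325,272),.165)):
  for cc in (c,np.array([.5555,.057])):
    q=onz(f,(230+p[0]/5,105+p[1]/5),z,T)[:2];d=q-cc;print(n,q.round(4),np.linalg.norm(d).round(4),np.degrees(np.arctan2(d[1],d[0])).round(1))
```

```text
[0.5557727  0.05674031]
pin [0.4828 0.0294] 0.0779 -159.5
pin [0.4828 0.0294] 0.0778 -159.2
nU [0.4918 0.032 ] 0.0686 -158.8
nU [0.4918 0.032 ] 0.0684 -158.6
nm [0.4846 0.0283] 0.0766 -158.2
nm [0.4846 0.0283] 0.0765 -158.0
edge1 [0.4813 0.0351] 0.0775 -163.8
edge1 [0.4813 0.0351] 0.0773 -163.6
edge2 [0.4879 0.0214] 0.0765 -152.5
edge2 [0.4879 0.0214] 0.0764 -152.2
edge1b [0.4813 0.0343] 0.0778 -163.2
edge1b [0.4813 0.0343] 0.0776 -163.0
```

step_arm([
  [[-8, -3, 10], [0, 0, 0], -1],
  [[-7, -3, 25], [0, 0, 0], -1],
  [[0, 0, 25], [0, 0, 0], -1],
  [[0, 0, 15], [0, 0, 0], -1],
  [[0, 0, 8], [0, 0, 0], -1],
  [[0, 0, 4], [0, 0, 0], -1],
  [[0, 0, 2], [0, 0, 0], -1],
  [[0, 0, 0], [0, 0, 0], -1],
  [[0, 0, 0], [0, 0, 0], -1],
])

```text
time_s: 9.52
tool_pos: [0.5193, -0.0055, 0.3609]
ee_rot: [1.635, 2.681, 0.001]
wrist_force: [0.2, 0.7, -0.1]
finger_gap: 0.005
finger_force: 0.0
```

step_arm([
  [[0, 0, 1], [0, 0, 0], -1],
  [[0, 0, 1], [0, 0, 0], -1],
  [[0, 0, 1], [0, 0, 0], -1],
  [[0, 0, 1], [0, 0, 0], -1],
  [[0, 0, 0], [0, 0, 0], -1],
])

```text
time_s: 9.93
tool_pos: [0.519, -0.0056, 0.3559]
ee_rot: [1.636, 2.681, 0.0]
wrist_force: [0.9, -0.3, 1.6]
finger_gap: 0.006
finger_force: 1.2
```

step_arm([
  [[0, 0, 1], [0, 0, 0], -1],
  [[0, 0, 1], [0, 0, 0], -1],
  [[0, 0, 0], [0, 0, 0], -1],
])

```text
time_s: 10.18
tool_pos: [0.519, -0.0057, 0.3539]
ee_rot: [1.636, 2.681, 0.0]
wrist_force: [-0.1, -0.4, 2.3]
finger_gap: 0.003
finger_force: 1.8
```

step_arm([
  [[0, 0, 1], [0, 0, 0], -1],
  [[0, 0, 1], [0, 0, 0], -1],
  [[0, 0, 0], [0, 0, 0], -1],
])

```text
time_s: 10.43
tool_pos: [0.519, -0.0056, 0.3517]
ee_rot: [1.636, 2.682, 0.0]
wrist_force: [-0.1, -0.2, 3.8]
finger_gap: 0.005
finger_force: 1.7
```

step_arm([
  [[0, 0, 1], [0, 0, 0], -1],
  [[0, 0, 1], [0, 0, 0], -1],
  [[0, 0, 1], [0, 0, 0], -1],
  [[0, 0, 0], [0, 0, 0], -1],
])

```text
time_s: 10.77
tool_pos: [0.5189, -0.0056, 0.3485]
ee_rot: [-1.636, -2.682, -0.0]
wrist_force: [0.7, 0.1, 3.7]
finger_gap: 0.003
finger_force: 1.7
```

step_arm([
  [[0, 0, 1], [0, 0, 0], -1],
  [[0, 0, 1], [0, 0, 0], -1],
  [[0, 0, 0], [0, 0, 0], -1],
])

```text
time_s: 11.02
tool_pos: [0.5189, -0.0056, 0.3465]
ee_rot: [-1.636, -2.682, -0.0]
wrist_force: [0.9, 0.7, 3.0]
finger_gap: 0.005
finger_force: 1.7
```

step_arm([
  [[0, 0, 1], [0, 0, 0], -1],
  [[0, 0, 0], [0, 0, 0], -1],
])

```text
time_s: 11.18
tool_pos: [0.5189, -0.0056, 0.3456]
ee_rot: [-1.636, -2.682, -0.0]
wrist_force: [0.5, 0.4, 3.7]
finger_gap: 0.009
finger_force: 2.0
```

Still sliding; continue 1 mm at a time until it stops on the rim.

step_arm([
  [[0, 0, 1], [0, 0, 0], -1],
  [[0, 0, 0], [0, 0, 0], -1],
])

```text
time_s: 11.35
tool_pos: [0.5189, -0.0056, 0.345]
ee_rot: [1.636, 2.681, 0.0]
wrist_force: [-0.0, -0.3, 7.0]
finger_gap: 0.002
finger_force: 3.5
```

step_arm([
  [[0, 0, 0.5], [0, 0, 0], -1],
  [[0, 0, 0], [0, 0, 0], -1],
])

```text
time_s: 11.52
tool_pos: [0.519, -0.0057, 0.3448]
ee_rot: [1.636, 2.681, 0.0]
wrist_force: [-2.2, -0.6, 7.8]
finger_gap: 0.008
finger_force: 4.0
```

step_arm([
  [[0, 0, 0.5], [0, 0, 0], -1],
  [[0, 0, 0], [0, 0, 0], -1],
  [[0, 0, 0], [0, 0, 0], -1],
])

```text
time_s: 11.77
tool_pos: [0.519, -0.0057, 0.3446]
ee_rot: [1.636, 2.681, 0.0]
wrist_force: [-1.1, -0.3, 9.1]
finger_gap: 0.009
finger_force: 4.5
```

step_arm([
  [[0, 0, -2], [0, 0, 0], -1],
  [[0, 0, -5], [0, 0, 0], -1],
  [[0, 0, -20], [0, 0, 0], -1],
  [[0, 0, -30], [0, 0, 0], -1],
  [[7, 3, -30], [0, 0, 0], -1],
  [[8, 3, -18], [0, 0, 0], -1],
  [[0, 0, 0], [0, 0, 0], -1],
  [[0, 0, 0], [0, 0, 0], -1],
])

```text
time_s: 12.43
tool_pos: [0.5174, 0.0107, 0.4495]
ee_rot: [1.635, 2.681, 0.001]
wrist_force: [0.4, -0.1, -0.7]
finger_gap: 0.002
finger_force: 0.0
```

Run:
```python
from h import *
T=toolT();f=robot.grab_frame("wrist");print(T[:3,3])
u=proj(f,[.480,.0275,.165],T);x,y=int(u[0])-60,int(u[1])-60
im=f["frame"][y:y+110,x:x+150][...,::-1]
cv2.imwrite("pics/w5.png",np.clip(cv2.resize(im,None,fx=5,fy=5,interpolation=cv2.INTER_CUBIC)*1.3,0,255).astype(np.uint8))
```

```text
[0.51743747 0.01072943 0.44946248]
```

View pics/w5.png

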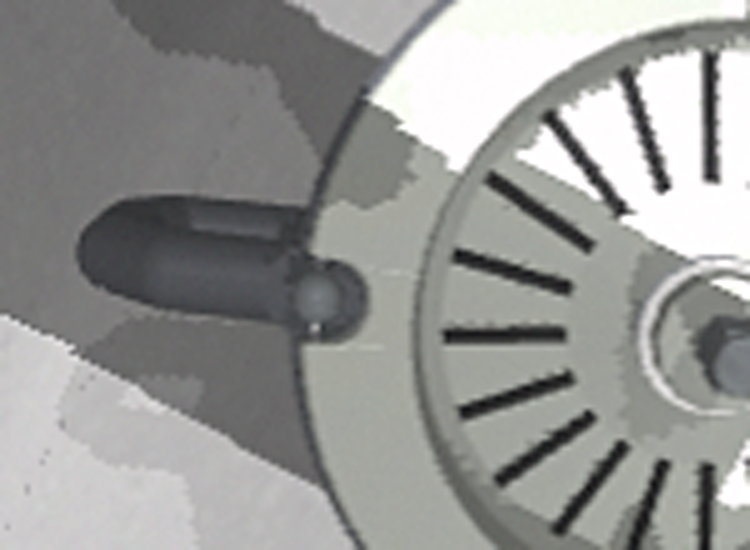

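The pin at (319,297) stands inside the notch, the flange has dropped against the spindle, and the travel was about 10.5 mm, ending in a hard stop. It's seated, so I'm handing in.

```bash
python3 -c "
from rig import robot;print(robot.sign_off())"
```

```text
the job is handed in; nothing more can be done
None
```

The strainer has been turned about 1 rad clockwise onto the pin and pressed down about 10 mm with no more than about 9 N until it stopped on the rim; the arm is clear of everything, and the job is handed in after about 12.5 s.

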